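# Lock the bench camera and hold its mirror on a hidden target

### The job

First turn the bench camera's lock collar clockwise until its lug points at the locked mark (the bar at the back of the camera) and let it go there. Then take the sprung mirror by the grip on its top and turn it until the camera, looking into the mirror, sees the round target stuck on the end of the hard drive, well centred, and hold it at that angle: the program finishes with the gripper still holding the mirror steady. Leave the drive, the tape roll, the screw tin and the marker where they are.

Things in the scene. Friction and masses are not known exactly. Their poses are not given: they have to be found in the camera images.
- rig: Fixed rig: dark steel strip plate, 275 x 85 x 8 mm, with a mirror on a pivot at one end and a grey bench camera at the other. Origin on the worktop on the mirror's vertical pivot axis. The camera's centre lies 170 mm from it, at 235 degrees counter-clockwise from the rig's x axis seen from above; its fixed lens looks level and straight at the pivot axis.
- camera_lens (a point): Centre of the front of the camera's black lens barrel, 42 mm above the worktop, on the line from the camera's centre to the mirror pivot.
- collar (a joint): Lock collar: knurled dark steel ring, 44 mm outside diameter, on top of the camera, 66 to 92 mm above the worktop, on a vertical axis round a fixed stub 96 mm high. Angle grows clockwise from above: 0 = open (lug at a small dot), 1.2 = locked (lug at the bar). Stops at -0.05 and 1.6, so it can go too far. Turns with 0.06 N m, stays where left; starts at 0 to 0.35.
- collar_grip (a point): On the collar's axis, 86 mm above the worktop; turns with the collar. Its x axis points along the lug (6 mm wide, top 77 mm above the worktop, reaching 31.5 mm from the axis), z up. Grip the ring across its y axis, fingertips above 67 mm to clear the camera's round flange (radius 38 mm, top at 65 mm).
- locked_mark (a point): The locked mark: a small raised black bar (9 x 4 mm) on the flange, 32.5 mm from the collar's axis, at the back of the camera (the side away from the lens).
- mirror (a joint): Mirror angle about its vertical pivot, growing clockwise from above; 0 at rest; stops at -0.05 and 1.15. A spring (0.15 N m per rad) turns it back to 0 when let go. Upright plate 66 mm wide, 20 to 72 mm above the worktop, pivot axis in its reflecting face. The angle needed differs each time, about 0.5 to 0.9: the face must bisect between camera and target.
- mirror_grip (a point): Grip on the mirror's top: upright aluminium fin on the pivot axis, 12 mm thick, 40 mm long, 72 to 106 mm above the worktop; this point is 92 mm above the worktop and turns with the mirror. x axis: the fin's thickness (grip across it); the reflecting face looks along minus x; y runs along fin and face; z up.
- sight (a point): Camera's line of sight after the mirror: point on the pivot axis, 30 mm above the worktop; its x axis is the level direction in which the camera looks after reflection (it turns clockwise by twice the mirror's angle), z up. The target is centred when it lies on this axis, seen from above.
- target (a point): Centre of the round white target, 19 mm across, with a black ring and centre dot, on one short end of the silver hard drive, 11 mm above the worktop, facing roughly to the mirror, 140 to 255 mm from the pivot. The mirror is tall enough that only the angle seen from above matters.
- drive: The silver hard drive, 102 x 149 x 27 mm, 0.55 kg, lying loose on the worktop. Origin at the centre of its underside; its long side runs along its y axis; the target is on its -y end. Not to be moved.
- tape_roll: Roll of orange tape, 66 mm across, 19 mm high, behind the mirror; origin at the centre of its underside. Leave alone.
- screw_tin: Round tin, 51 mm across, 25 mm high, between the robot and the mirror; origin at the centre of its underside. Leave alone.
- marker: Marker pen, 133 mm long, 14 mm high, lying beside the rig plate; origin at the centre of its underside. Leave alone.

How it is judged:
By the outcome, as a careful person would: the job done as asked, in the order asked, and still so for the second after the job is handed in, while the arm keeps its last pose, push and grip.
It also fails if it takes over 45 s, if anything falls off the work surface, if the arm or the gripper's body presses on something with over 40 N, if the wrist force passes 120 N, or if a joint passes its speed limit or range.

### The arm

A 7-joint arm with a two-finger parallel gripper is mounted at the origin on a cart in front of the work surface, level with it; the furniture and walls round the work are solid. World frame = base frame: x ahead of the robot, y to its left, z up, the work surface at z = 0. Lengths are in m, angles in rad, forces in N, time in s.
With the tool pointing down it reaches from about 0.35 to 0.9 m from the base axis. Payload 8.1 kg.
Tool frame: the origin (TCP) lies midway between the tips of the shut fingers; the grasp point (between the pads) lies 19 mm behind it; z points along the fingers, y is the line along which they close (so a half turn about z gives the same grasp; the last joint's range is limited). The gripper opens to 92 mm and grips with 3 to 60 N. Pads are 19 mm wide; open, the fingers measure 130 mm over their backs; the gripper's body (75 mm by 190 mm) begins 47 mm behind the grasp point.
Start: joints at [1.215, 0.434, 0.025, 1.573, -0.012, 1.134, -0.075], TCP at [0.156, -0.605, 0.227] pointing down, gripper open.
Joint ranges: [-2.62, 2.62], [-0.44, 2.09], [-1.27, 1.32], [0.08, 2.57], [-1.32, 4.46], [0.12, 2], [-2.74, 2.74]. Speed limits (rad/s): [2.22, 2.22, 3.01, 3.01, 3.14, 3.14, 3.14].

### API

Orientations are given as a rotation vector (axis times angle).
In Python, from cell import arm gives the robot as it stands.
- The arm moves only by the tool carry_out, never from a script. Its arguments are lists of equal length, an entry for each row: "claw": the finger opening in cm, from 0 to 9.18; "delta_pos": the shift along the tool's x, y, z in cm, a list of three; "angular": the turn, a rotation vector about the tool's x, y, z in rad, a list of three. In form: {"claw": [claw, ...], "delta_pos": [[dx, dy, dz], ...], "angular": [[ax, ay, az], ...]}. A call has 1 to 20 rows; each row shifts and turns the commanded pose from where the row before left it, along the tool's axes as they then stand; what a row does not reach is not made up. A row lasts 1/10 s, in which the tool goes at most 50 mm and 8.59 degrees, less where a joint would pass 70% of its speed; a pose out of reach is approached as far as the arm can. A call with a gripper value outside its range is refused whole. The fingers move at their own pace and stop on an object; "force" is the grip in N (left out, the last holds). Time passes only in rows, so rows that do not move let the fingers close. It gives the time, the measured TCP pose, the force, the opening and the grip force at its end, in the units of the state.
- arm.observe(): the state, without advancing time (a new reading comes with each control period).
- arm.get_image(name): name is "side" or "top" or "wrist"; returns a dict with "frame" (400x640x3 uint8, red, green, blue), "mtx" (3x3 intrinsics, pixels), "T" (4x4, takes a point from camera to world coordinates). Camera axes: x right, y down, z forward; pixel columns grow to the right and rows downward; lengths in m; the calibration is good to about 2 mm. The wrist camera is an equidistant fisheye: a pixel r from the principal point sees the ray r / f radians off the axis. A picture is of the moment at which its call begins. There is no depth.
- arm.sign_off(): hands the job in; it is judged then, once.
Trained networks look in a picture, given as the dict that the camera call returned (one of the last four; its "shot" number tells which), for a name from the list of things; names that differ only in an ending like _2 or _b are one class to them, and where a whole thing is asked for, a point or a joint stands for the part that bears it (a point fixed in the world has none). Each returns a list of dicts, best first, with "conf" (0 to 1); they miss things now and then, are a little off and sometimes report something else, mostly with a low value. They report only what shows in the picture. A call takes as long as a camera call.
- arm.look_for(label, picture): "centre" ([column, row] as shares, 0 to 1, of the picture: columns of its width, rows of its height, amid what is visible of it).
- arm.trace(label, picture): "region" (400x640 bool, what is visible of it) and "centre" ([column, row] as shares, 0 to 1, of the picture: columns of its width, rows of its height, amid what is visible of it).
- arm.place_of(label, picture): "centre" ([column, row] as shares, 0 to 1, of the picture: columns of its width, rows of its height: a listed point, or the origin of a listed thing).
The state is a dict: "clock": time; "joints": joint angles; "dq": joint speeds; "joint_efforts": joint torques, N m; "position": TCP position; "ee_rot": TCP orientation; "force": force on the tool from outside, world axes, zero at the start; "ft_torque": the same for the moment, N m; "width": opening from 0.0 (shut) to 1.0 (fully open); "gripper_force": force on a finger pad.
Only numpy, scipy, OpenCV 4.12 (cv2) and the standard library are available. Lean on these libraries where they do the work, as an engineer would, in place of code of your own. Each camera call takes 0.05 s, during which the arm holds its last target. There are 200 camera calls.

## Working session

There is one attempt and no reset: what is moved stays moved. The work goes in short steps, Python scripts to look and compute and a tool call to move; the robot and the scene stay as the last step left them, time stands still between calls to the robot, and variables do not carry over. Pictures are saved under pics/ and viewed, at most 10 in all, crops included, and the job is handed in when it is done.

Besides the shell and the picture viewer there is one more tool, called after "Request:" by a JSON object that holds its "method" and its "body", one argument or row to a line. carry_out: Moves the arm, as the interface text tells. Its arguments: {"type":"object","properties":{"claw":{"type":"array","items":{"type":"number"}},"delta_pos":{"type":"array","items":{"type":"array","items":{"type":"number"}}},"angular":{"type":"array","items":{"type":"array","items":{"type":"number"}}},"force":{"type":"number"}},"required":["claw","delta_pos","angular"]}

```bash
mkdir -p pics; ls; cat > h.py <<'E'
import numpy as np, cv2
from scipy.spatial.transform import Rotation as R
from cell import arm
def ray(p,uv):
    K=p["mtx"];T=p["T"];u=(uv[0]-K[0,2])/K[0,0];v=(uv[1]-K[1,2])/K[1,1]
    if p.get("_fe"):
        r=np.hypot(u,v);d=np.array([np.sin(r)*u/r,np.sin(r)*v/r,np.cos(r)]) if r>1e-9 else np.array([0,0,1.])
    else: d=np.array([u,v,1.])
    d=T[:3,:3]@d; return T[:3,3],d/np.linalg.norm(d)
def atz(p,uv,z):
    o,d=ray(p,uv); return o+d*(z-o[2])/d[2]
def tri(rs):
    A=sum(np.eye(3)-np.outer(d,d) for o,d in rs);b=sum((np.eye(3)-np.outer(d,d))@o for o,d in rs)
    x=np.linalg.solve(A,b); return x,[np.linalg.norm(np.cross(x-o,d)) for o,d in rs]
def proj(p,X):
    T=p["T"];K=p["mtx"];c=T[:3,:3].T@(np.asarray(X)-T[:3,3])
    if p.get("_fe"):
        s=np.hypot(c[0],c[1]);t=np.arctan2(s,c[2]);u=c[:2]/s*t
    else:u=c[:2]/c[2]
    return np.array([u[0]*K[0,0]+K[0,2],u[1]*K[1,1]+K[1,2]])
def shot(n,save=None):
    p=arm.get_image(n);p["_fe"]=n=="wrist"
    if save: cv2.imwrite("pics/"+save,p["frame"][:,:,::-1])
    return p
def place(l,p):
    r=arm.place_of(l,p)
    return [(np.array(q["centre"])*[640,400],q["conf"]) for q in r]
E
python3 - <<'E'
from h import *
np.set_printoptions(precision=3,suppress=True)
P={n:shot(n,n+"0.png") for n in("top","side","wrist")}
for n in P: print(n,P[n]["T"][:3,3],P[n]["T"][:3,2],P[n]["mtx"][0,0])
for l in["rig","camera_lens","collar_grip","locked_mark","mirror_grip","target","drive","tape_roll","screw_tin","marker"]:
    rs=[]
    for n in P:
        r=place(l,P[n]); print(l,n,[(a.round(1),round(c,2)) for a,c in r[:2]])
        if r and n!="wrist": rs.append(ray(P[n],r[0][0]))
    if len(rs)>1: print("   tri",*tri(rs))
print(arm.observe())
cv2.imwrite("pics/ts.png",np.vstack([cv2.resize(P[n]["frame"],(480,300))[:,:,::-1] for n in("top","side")]))
E
```

```text
pics
top [0.373 0.065 1.011] [ 0.199 -0.011 -0.98 ] 504.64932552750435
side [0.035 0.84  0.426] [ 0.519 -0.783 -0.344] 433.10794480999783
wrist [ 0.223 -0.589  0.384] [-0.255 -0.063 -0.965] 309.70691628693146
rig top [(array([338.4, 183.4]), 0.93)]
rig side [(array([307.4, 215. ]), 0.55)]
rig wrist []
   tri [0.598 0.019 0.008] [np.float64(0.0006549489285526047), np.float64(0.0006549489285525752)]
camera_lens top [(array([393.6, 215.7]), 0.82)]
camera_lens side [(array([356., 196.]), 0.64)]
camera_lens wrist []
   tri [ 0.52  -0.083  0.047] [np.float64(0.00019850699468477803), np.float64(0.0001985069946848267)]
collar_grip top [(array([414.2, 228.7]), 0.67)]
collar_grip side [(array([372. , 179.5]), 0.56)]
collar_grip wrist []
   tri [ 0.489 -0.111  0.089] [np.float64(0.002070694903850447), np.float64(0.0020706949038503493)]
locked_mark top [(array([426.9, 240.9]), 0.94)]
locked_mark side [(array([385.7, 186. ]), 0.61)]
locked_mark wrist []
   tri [ 0.465 -0.138  0.07 ] [np.float64(0.0006136340329875242), np.float64(0.0006136340329874765)]
mirror_grip top [(array([341.7, 173.5]), 0.9
[... 937 characters left out ...]
 [(array([392.7, 152.7]), 0.68), (array([414.3, 225.9]), 0.33)]
marker side [(array([313.9, 200.3]), 0.6)]
marker wrist []
   tri [ 0.659 -0.099 -0.002] [np.float64(0.0005910819260344561), np.float64(0.0005910819260346987)]
{'clock': 1.65, 'joints': array([ 1.215,  0.435,  0.025,  1.573, -0.012,  1.134, -0.075]), 'dq': array([ 0.001, -0.   ,  0.   , -0.001, -0.001, -0.001,  0.001]), 'joint_efforts': array([  0.   , -66.766,   0.984, -31.481,  -0.061,   0.033,  -0.   ]), 'position': array([ 0.156, -0.605,  0.227]), 'ee_rot': array([ 3.116,  0.396, -0.   ]), 'force': array([-0.864, -0.1  ,  0.244]), 'ft_torque': array([-0.065, -0.014, -0.018]), 'gripper_force': 0.0, 'width': 0.998475119537776}
```

View image.

```bash
python3 - <<'E'
import cv2,numpy as np
a=cv2.imread("pics/top0.png");b=cv2.imread("pics/side0.png")
A=cv2.resize(a[110:310,130:490],(800,444),interpolation=cv2.INTER_CUBIC)
cv2.imwrite("pics/topc.png",A)
cv2.imwrite("pics/sidec.png",cv2.resize(b[130:330,160:460],(800,533),interpolation=cv2.INTER_CUBIC))
E
```

```text
(no output)
```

View pics/topc.png

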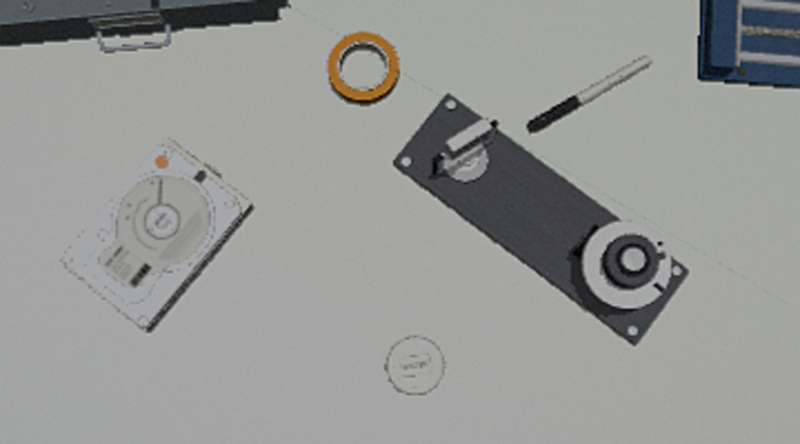

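View pics/sidec.png

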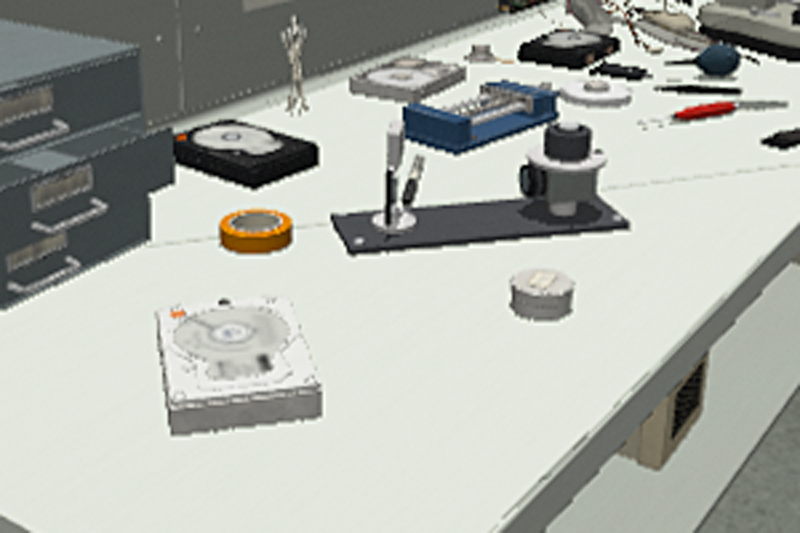

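Top crop: the collar is at full-frame ~(414,228), with the bar at (427,241) and the dot near (427,219). The fin is at ~(341,172). The drive's short end facing the mirror is at ~(224,187). The side view confirms the layout, but the lug is not readable. Next I'll get closer with the wrist camera.

```bash
cat >> h.py <<'E'
def go(xyz,n,yaw=None):
    s=arm.observe();M=R.from_rotvec(s["ee_rot"]);X=M.as_matrix()
    d=X.T@(np.array(xyz)-s["position"])*100
    print("pos",s["position"].round(4),"yaw x deg",np.degrees(np.arctan2(X[1,0],X[0,0])).round(2),"z",X[:,2].round(3),"delta tool cm",d.round(2),"per row",(d/n).round(3))
    if yaw is not None:
        y=np.radians(yaw);G=np.array([[np.cos(y),np.sin(y),0],[np.sin(y),-np.cos(y),0],[0,0,-1]])
        print("rot tool",R.from_matrix(X.T@G).as_rotvec().round(3))
E
python3 -c "
from h import *
go([.485,-.115,.2],13,110)"
```

```text
pos [ 0.1563 -0.6052  0.2267] yaw x deg 14.48 z [-0. -0. -1.] delta tool cm [ 44.08 -39.24   2.67] per row [ 3.391 -3.019  0.205]
rot tool [ 0.     0.    -1.667]
```

Request:
{"method": "carry_out", "body": {
  "claw": [9.1,9.1,9.1,9.1,9.1,9.1,9.1,9.1,9.1,9.1,9.1,9.1,9.1,9.1,9.1],
  "delta_pos": [
    [1.6,-1.4,0],
    [2.8,-2.5,0.2],
    [3.4,-3.02,0.2],
    [3.4,-3.02,0.2],
    [3.4,-3.02,0.2],
    [3.4,-3.02,0.2],
    [3.4,-3.02,0.2],
    [3.4,-3.02,0.2],
    [3.4,-3.02,0.2],
    [3.4,-3.02,0.2],
    [3.4,-3.02,0.2],
    [3.4,-3.02,0.2],
    [3.2,-2.8,0.2],
    [2.0,-1.8,0.2],
    [0.5,-0.5,0.1]
  ],
  "angular": [
    [0,0,0],
    [0,0,0],
    [0,0,0],
    [0,0,0],
    [0,0,0],
    [0,0,0],
    [0,0,0],
    [0,0,0],
    [0,0,0],
    [0,0,0],
    [0,0,0],
    [0,0,0],
    [0,0,0],
    [0,0,0],
    [0,0,0]
  ]
}}

```text
clock: 3.15
position: [0.487, -0.1118, 0.1998]
ee_rot: [-3.114, -0.403, -0.002]
force: [-1.0, -0.2, 0.6]
width: 0.993
gripper_force: 0.0
```

```bash
cat >> h.py <<'E'
import pickle
def survey(name,labels,save):
    p=shot("wrist",save);out={}
    for l in labels:
        r=place(l,p)
        if r:
            out[l]=(r[0][0],r[0][1]);print(l,r[0][0].round(1),round(r[0][1],2))
        else: print(l,"none")
    pickle.dump((p["T"],p["mtx"],out),open(name+".pkl","wb")); print("clock",arm.observe()["clock"]); return p
E
python3 -c "
from h import *
go([.485,-.115,.2],1,110)
survey('w1',['collar_grip','locked_mark','mirror_grip','target','camera_lens','drive'],'w1.png')"
```

```text
pos [ 0.487  -0.1118  0.1998] yaw x deg 14.76 z [ 0.001  0.001 -1.   ] delta tool cm [-0.27  0.25 -0.02] per row [-0.272  0.254 -0.024]
rot tool [ 0.    -0.002 -1.662]
collar_grip [324.3 193.6] 0.83
locked_mark [341.9 218.5] 0.68
mirror_grip [209.9  46.1] 0.76
target [88.  42.7] 0.64
camera_lens [298.5 149. ] 0.81
drive [58.5 78.7] 0.76
clock 3.5
```

View pics/w1.png

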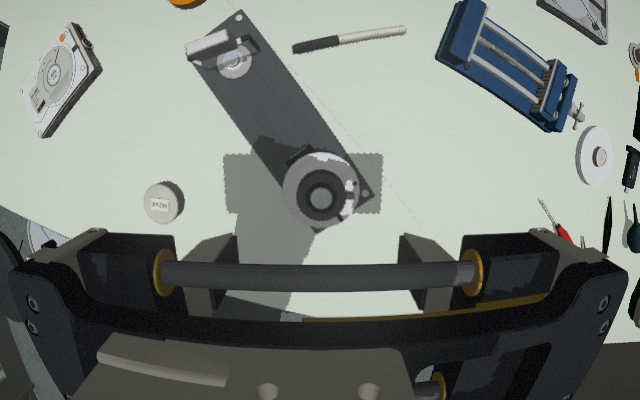

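The wrist view shows the collar at (322,197), with marks on its right near (350,183) and (345,212). The fin is at (208,45) and the drive's near end at (88,43). I'll turn to the expected lug direction and take a second view.

Request:
{"method": "carry_out", "body": {
  "claw": [9.1,9.1,9.1,9.1,9.1,9.1,9.1,9.1,9.1,9.1,9.1,9.1,9.1],
  "delta_pos": [
    [0,0,0],
    [0,0,0],
    [0,0,0],
    [0,0,0],
    [0,0,0],
    [0,0,0],
    [0,0,0],
    [0,0,0],
    [0,0,0],
    [0,0,0],
    [0,0,0],
    [0,0,0],
    [0,0,0]
  ],
  "angular": [
    [0,0,-0.1],
    [0,0,-0.145],
    [0,0,-0.145],
    [0,0,-0.145],
    [0,0,-0.145],
    [0,0,-0.145],
    [0,0,-0.145],
    [0,0,-0.145],
    [0,0,-0.145],
    [0,0,-0.145],
    [0,0,-0.145],
    [0,0,-0.115],
    [0,0,0]
  ]
}}

```text
clock: 4.8
position: [0.4848, -0.1165, 0.1997]
ee_rot: [1.805, 2.571, -0.001]
force: [0.2, 0.8, -0.4]
width: 0.993
gripper_force: 0.0
```

```bash
python3 -c "
from h import *
np.set_printoptions(precision=4,suppress=True)
p=survey('w2',['collar_grip','locked_mark','mirror_grip','target','camera_lens','drive'],'w2.png')
V=[]
for n in('w1','w2'):
    T,K,o=pickle.load(open(n+'.pkl','rb'));V.append((dict(T=T,mtx=K,_fe=True),o))
for l in V[0][1]:
    if l in V[1][1]: print(l,*tri([ray(q,o[l][0]) for q,o in V]))
    else: print(l,atz(V[0][0],V[0][1][l][0],dict(target=.011,drive=0).get(l,.09)))
def crop(f,c,w=60):
    c=c.astype(int);x=max(0,c[0]-w);y=max(0,c[1]-w);return cv2.resize(f[y:y+2*w,x:x+2*w],(400,400),interpolation=cv2.INTER_CUBIC)
a=cv2.imread('pics/w1.png');print([V[i][1]['collar_grip'][0] for i in(0,1)])
cv2.imwrite('pics/cc.png',np.hstack([crop(a,V[0][1]['collar_grip'][0],50),crop(p['frame'][:,:,::-1],V[1][1]['collar_grip'][0],50)]))
go([.489,-.111,.2],1,110)
"
```

```text
collar_grip [326.4 200.4] 0.55
locked_mark [296.7 209.8] 0.74
mirror_grip [485.4 111.1] 0.78
target none
camera_lens [361.2 168.6] 0.71
drive none
clock 5.15
collar_grip [ 0.4915 -0.1171  0.0785] [np.float64(0.000412276070323112), np.float64(0.00041227607032307743)]
locked_mark [ 0.4685 -0.1409  0.0632] [np.float64(0.0016220671716065899), np.float64(0.0016220671716066027)]
mirror_grip [0.5996 0.0172 0.0926] [np.float64(0.0016000274246906665), np.float64(0.001600027424690805)]
target [0.6027 0.2432 0.011 ]
camera_lens [ 0.5204 -0.0822  0.0289] [np.float64(3.8137061322346904e-05), np.float64(3.8137061322361845e-05)]
drive [0.5477 0.3046 0.    ]
[array([324.288, 193.6  ]), array([326.4, 200.4])]
pos [ 0.4853 -0.1154  0.1998] yaw x deg 109.8 z [ 0. -0. -1.] delta tool cm [ 0.29  0.5  -0.02] per row [ 0.287  0.5   -0.023]
rot tool [ 0.     0.    -0.003]
```

View pics/cc.png

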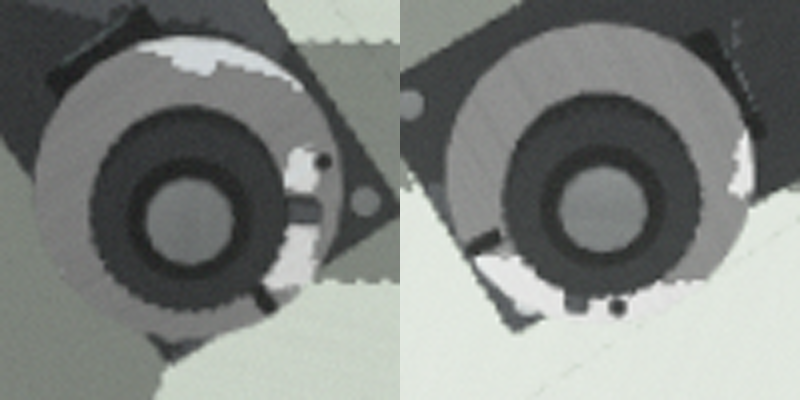

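Both crops show the collar clearly. Left crop: stub (190,207), lug tip (318,208), dot (322,161), bar (264,300). Right crop: stub (604,208), lug tip (576,312), dot (618,306), bar (485,243). The lug sits between the dot and the bar.

```bash
python3 -c "
from h import *
np.set_printoptions(precision=4,suppress=True)
V=[]
for n in('w1','w2'):
    T,K,o=pickle.load(open(n+'.pkl','rb'));V.append((dict(T=T,mtx=K,_fe=True),o))
O=[np.array([274,143]),np.array([276,150])]
C={'stub':((190,207),(204,208),.096),'lug':((318,208),(176,311),.077),'dot':((322,161),(218,306),.065),'bar':((264,300),(85,243),.067)}
W={}
for k,(a,b,z) in C.items():
    uv=[np.array(q)/4+o-.5+.125 for q,o in zip((a,b),O)]
    w=[atz(V[i][0],uv[i],z) for i in(0,1)];t,e=tri([ray(V[i][0],uv[i]) for i in(0,1)])
    W[k]=(w[0]+w[1])/2;print(k,w,'tri',t,e)
for k in('lug','dot','bar'):
    d=(W[k]-W['stub'])[:2];print(k,np.hypot(*d),np.degrees(np.arctan2(d[1],d[0])))
for i in(0,1): print('mg',atz(V[i][0],V[i][1]['mirror_grip'][0],.092),'mark',atz(V[i][0],V[i][1]['locked_mark'][0],.067))
"
```

```text
stub [array([ 0.4939, -0.1136,  0.096 ]), array([ 0.4902, -0.1136,  0.096 ])] tri [ 0.4916 -0.1149  0.0874] [np.float64(0.0007741163410017317), np.float64(0.0007741163410017013)]
lug [array([ 0.497 , -0.1439,  0.077 ]), array([ 0.495 , -0.1443,  0.077 ])] tri [ 0.4958 -0.1452  0.0725] [np.float64(0.0005916354204985615), np.float64(0.0005916354204985667)]
dot [array([ 0.5061, -0.1437,  0.065 ]), array([ 0.506 , -0.1435,  0.065 ])] tri [ 0.506  -0.1437  0.0645] [np.float64(6.052238751041867e-05), np.float64(6.052238751047582e-05)]
bar [array([ 0.4692, -0.1393,  0.067 ]), array([ 0.4693, -0.1387,  0.067 ])] tri [ 0.4692 -0.1391  0.0666] [np.float64(0.00032462684549464116), np.float64(0.000324626845494769)]
lug 0.03081172999915318 -82.58230669568471
dot 0.03309138635342484 -65.00130894839316
bar 0.03415962343190997 -131.8868080751217
mg [0.599  0.0158 0.092 ] mark [ 0.4689 -0.1418  0.067 ]
mg [0.6008 0.0188 0.092 ] mark [ 0.469  -0.1382  0.067 ]
```

Request:
{"method": "carry_out", "body": {
  "claw": [9.1,9.1,9.1,9.1,9.1,9.1,9.1,9.1,9.1],
  "delta_pos": [
    [-0.1,0.63,0],
    [0,0,1.5],
    [0,0,2.5],
    [0,0,3],
    [0,0,3],
    [0,0,2],
    [0,0,0.9],
    [0,0,0],
    [0,0,0]
  ],
  "angular": [
    [0,0,0.1],
    [0,0,0.116],
    [0,0,0],
    [0,0,0],
    [0,0,0],
    [0,0,0],
    [0,0,0],
    [0,0,0],
    [0,0,0]
  ]
}}

```text
clock: 6.05
position: [0.4922, -0.114, 0.0715]
ee_rot: [2.071, 2.361, 0.001]
force: [0.5, 0.2, -0.0]
width: 0.992
gripper_force: 0.0
```

```bash
python3 -c "
from h import *
go([.4915,-.114,.071],1,97.4)
print(arm.observe()['force'],arm.observe()['joints'])"
```

```text
pos [ 0.4922 -0.114   0.0715] yaw x deg 97.5 z [ 0.001 -0.    -1.   ] delta tool cm [ 0.01 -0.07  0.05] per row [ 0.013 -0.069  0.05 ]
rot tool [0.001 0.    0.002]
[ 0.47244559  0.23515201 -0.02163175] [ 0.48915923  0.48799438 -0.48714804  2.00274138  0.33636657  0.72774941
 -0.07279071]
```

Positioned. Now close with 30 N.

Request:
{"method": "carry_out", "body": {
  "claw": [6,4,4,4,4,4,4,4],
  "delta_pos": [
    [0,0,0],
    [0,0,0],
    [0,0,0],
    [0,0,0],
    [0,0,0],
    [0,0,0],
    [0,0,0],
    [0,0,0]
  ],
  "angular": [
    [0,0,0],
    [0,0,0],
    [0,0,0],
    [0,0,0],
    [0,0,0],
    [0,0,0],
    [0,0,0],
    [0,0,0]
  ],
  "force": 30
}}

```text
clock: 6.85
position: [0.4919, -0.1141, 0.0708]
ee_rot: [2.071, 2.362, 0.001]
force: [1.0, -1.0, -0.5]
width: 0.473
gripper_force: 30.0
```

Request:
{"method": "carry_out", "body": {
  "claw": [4,4,4,4,4,4,4,4,4,4],
  "delta_pos": [
    [0,0,0],
    [0,0,0],
    [0,0,0],
    [0,0,0],
    [0,0,0],
    [0,0,0],
    [0,0,0],
    [0,0,0],
    [0,0,0],
    [0,0,0]
  ],
  "angular": [
    [0,0,0.06],
    [0,0,0.12],
    [0,0,0.12],
    [0,0,0.12],
    [0,0,0.12],
    [0,0,0.12],
    [0,0,0.12],
    [0,0,0.08],
    [0,0,0],
    [0,0,0]
  ]
}}

```text
clock: 7.85
position: [0.4914, -0.114, 0.0707]
ee_rot: [-2.866, -1.287, 0.001]
force: [-1.7, 1.1, 2.6]
width: 0.476
gripper_force: 30.0
```

```bash
python3 -c "
from h import *
go([.4915,-.114,.071],1,48.1)
s=arm.observe();print(s['force'],s['ft_torque'])
p=shot('wrist','w3.png')
print(proj(p,[.4915,-.114,.09]),proj(p,[.469,-.139,.067]))
"
```

```text
pos [ 0.4914 -0.114   0.0707] yaw x deg 48.37 z [-0. -0. -1.] delta tool cm [ 0.01  0.01 -0.03] per row [ 0.01   0.011 -0.025]
rot tool [-0.     0.     0.005]
[-1.66777099  1.06462831  2.56133358] [ 0.15213022  0.25231641 -0.0818332 ]
[318.50172116 263.70299961] [318.02960289 296.12006396]
```

View pics/w3.png

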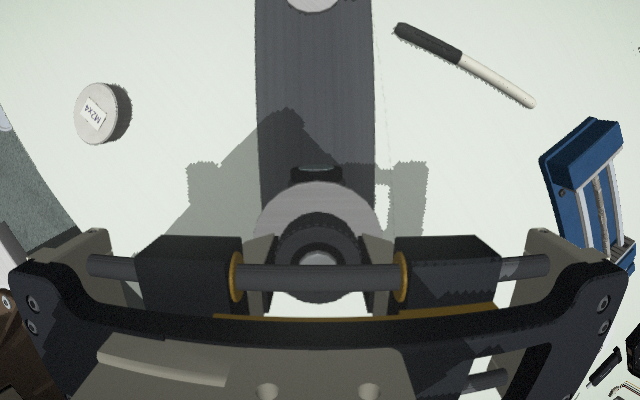

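The ring at (318,255) is gripped, and the lug and bar are hidden behind the gripper. I'll release, lift and check.

Request:
{"method": "carry_out", "body": {
  "claw": [9.1,9.1,9.1,9.1,9.1,9.1,9.1,9.1,9.1,9.1,9.1],
  "delta_pos": [
    [0,0,0],
    [0,0,0],
    [0,0,0],
    [0,0,0],
    [0,0,-1.5],
    [0,0,-2.5],
    [0,0,-3],
    [0,0,-3],
    [0,0,-2.5],
    [0,0,-0.5],
    [0,0,0]
  ],
  "angular": [
    [0,0,0],
    [0,0,0],
    [0,0,0],
    [0,0,0],
    [0,0,0],
    [0,0,0],
    [0,0,0],
    [0,0,0],
    [0,0,0],
    [0,0,0],
    [0,0,0]
  ]
}}

```text
clock: 9.0
position: [0.492, -0.1143, 0.2013]
ee_rot: [2.866, 1.283, 0.002]
force: [-0.0, -0.5, -0.5]
width: 0.991
gripper_force: 0.0
```

```bash
python3 -c "
from h import *
p=shot('wrist','w4.png');pickle.dump((p['T'],p['mtx']),open('w4.pkl','wb'))
c=proj(p,[.4915,-.114,.08]).astype(int);print(c)
f=p['frame'][c[1]-50:c[1]+50,c[0]-50:c[0]+50,::-1];cv2.imwrite('pics/c4.png',cv2.resize(f,(600,600),interpolation=cv2.INTER_CUBIC))
for l in('mirror_grip','target'): print(l,[(a.round(1),round(q,2)) for a,q in place(l,p)])
"
```

```text
[317 196]
mirror_grip [(array([314.2,   9.5]), 0.68)]
target []
```

View pics/c4.png

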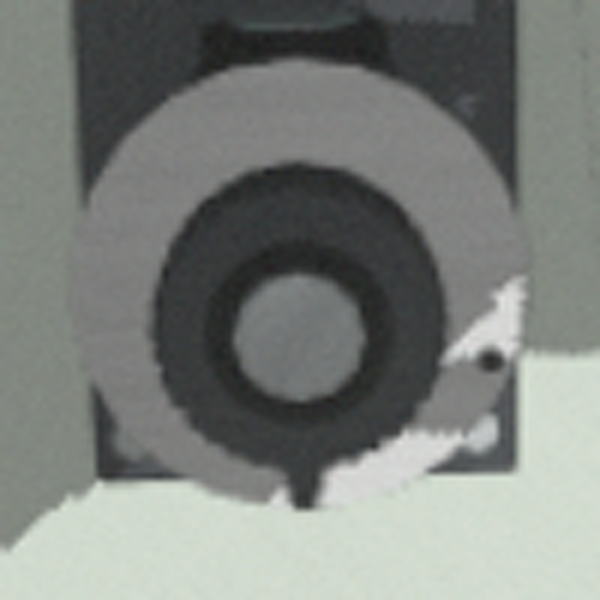

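The lug now sits over the bar: both are centred at crop (305,490) straight behind the stub at (299,335), so the collar is locked. Next are the mirror and target views.

Request:
{"method": "carry_out", "body": {
  "claw": [9.1,9.1,9.1,9.1,9.1,9.1,9.1],
  "delta_pos": [
    [2,-0.3,-1],
    [3.5,-0.5,-1],
    [4,-0.6,-1],
    [3.5,-0.6,-1],
    [2,-0.3,-1],
    [0.8,-0.1,0],
    [0,0,0]
  ],
  "angular": [
    [0,0,0],
    [0,0,0],
    [0,0,0],
    [0,0,0],
    [0,0,0],
    [0,0,0],
    [0,0,0]
  ]
}}

```text
clock: 9.85
position: [0.5786, 0.0203, 0.2493]
ee_rot: [-2.866, -1.285, 0.003]
force: [1.1, -0.3, -0.0]
width: 0.991
gripper_force: 0.0
```

```bash
python3 -c "
from h import *
np.set_printoptions(precision=4,suppress=True)
p=survey('w5',['mirror_grip','target','rig','drive'],'w5.png')
o=pickle.load(open('w5.pkl','rb'))[2]
for l,z in dict(mirror_grip=.092,target=.011,rig=0,drive=0).items():
    if l in o: print(l,atz(p,o[l][0],z))
print('predict',proj(p,[.6027,.2432,.011]),proj(p,[.5985,.0175,.092]))
go([.5985,.0175,.2],1,115)
f=p['frame'][:,:,::-1]
def crop(c,w):
    x,y=[max(0,int(v)-w) for v in c];print('o',x,y);return cv2.resize(f[y:y+2*w,x:x+2*w],(400,400),interpolation=cv2.INTER_CUBIC)
cv2.imwrite('pics/c5.png',np.hstack([crop(proj(p,[.6027,.2432,.011]),25),crop(proj(p,[.5985,.0175,.092]),50)]))
"
```

```text
mirror_grip [339.1 177.5] 0.74
target [215.   38.2] 0.55
rig [333.  163.8] 0.57
drive [170.3  51.5] 0.65
clock 10.1
mirror_grip [0.602  0.0144 0.092 ]
target [0.6008 0.2499 0.011 ]
rig [0.6015 0.017  0.    ]
drive [0.5424 0.2923 0.    ]
predict [219.0533  40.3467] [334.5548 177.4854]
pos [0.5782 0.0181 0.2501] yaw x deg 48.12 z [-0.001 -0.001 -1.   ] delta tool cm [1.32 1.55 5.01] per row [1.32  1.553 5.013]
rot tool [-0.001  0.001 -1.167]
o 194 15
o 284 127
```

View pics/c5.png

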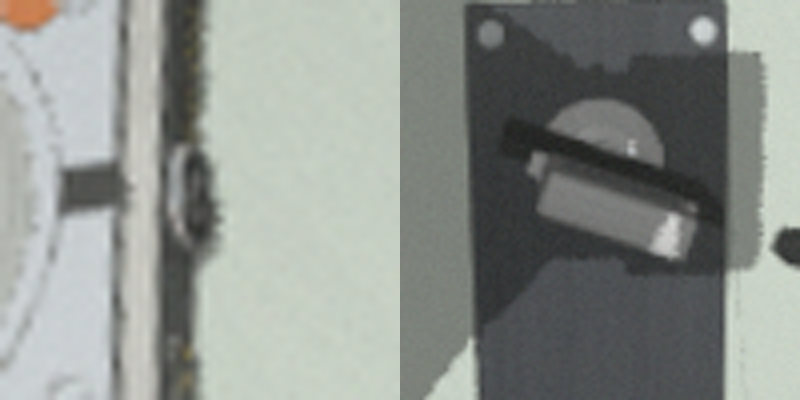

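Left crop: the target dot is at (195,200), i.e. full-frame (218,40). Right crop: the fin top runs from (543,190) to (692,235), the pivot disc centre is ~(604,157), and the plate midline goes from (596,5) to (601,395).

```bash
python3 -c "
from h import *
np.set_printoptions(precision=4,suppress=True)
T,K,o=pickle.load(open('w5.pkl','rb'));p=dict(T=T,mtx=K,_fe=True)
f=lambda x,y:np.array([(x-400)/4+284-.4,y/4+127-.4])
D=lambda d:(np.hypot(*d[:2]).round(4),np.degrees(np.arctan2(d[1],d[0])).round(2))
a,b=atz(p,f(543,190),.106),atz(p,f(692,235),.106);print('fin',(a+b)/2,D(a-b))
print('disc',atz(p,f(604,157),.012))
L=[atz(p,f(*q),.008) for q in((465,5),(478,395),(727,5),(725,395))];print(L,D(L[0]-L[1]),D(L[2]-L[3]))
t5=np.array([195/8+194-.4,200/8+15-.4]);print('target',atz(p,t5,.011))
T1,K1,o1=pickle.load(open('w1.pkl','rb'));p1=dict(T=T1,mtx=K1,_fe=True)
print(tri([ray(p,t5),ray(p1,o1['target'][0])]),proj(p1,[.6027,.2432,.011]))
# mirror grip in w1,w2,w5
T2,K2,o2=pickle.load(open('w2.pkl','rb'));p2=dict(T=T2,mtx=K2,_fe=True)
print('mg tri',tri([ray(q,z['mirror_grip'][0]) for q,z in((p,o),(p1,o1),(p2,o2))]))
a=cv2.imread('pics/w1.png')
x,y=88-30,max(0,43-30);A=cv2.resize(a[y:y+60,x:x+60],(400,400),interpolation=cv2.INTER_CUBIC)
x2,y2=170,0;B=cv2.resize(a[y2:y2+100,x2:x2+100],(400,400),interpolation=cv2.INTER_CUBIC);print(x,y,x2,y2)
cv2.imwrite('pics/c1.png',np.hstack([A,B]))
"
```

```text
fin [0.6008 0.0159 0.106 ] (np.float64(0.0389), np.float64(121.57))
disc [0.602  0.0153 0.012 ]
[array([0.6011, 0.0814, 0.008 ]), array([ 0.5162, -0.0185,  0.008 ]), array([0.6644, 0.026 , 0.008 ]), array([ 0.5794, -0.0749,  0.008 ])] (np.float64(0.1311), np.float64(49.61)) (np.float64(0.1319), np.float64(49.89))
target [0.6024 0.2452 0.011 ]
(array([0.6027, 0.2461, 0.0083]), [np.float64(0.0004914400912030491), np.float64(0.0004914400912031263)]) [88.0139 42.7456]
mg tri (array([0.6003, 0.0162, 0.0933]), [np.float64(0.002366257149974086), np.float64(0.0016776209649415664), np.float64(0.002283300356499092)])
58 13 170 0
```

View pics/c1.png

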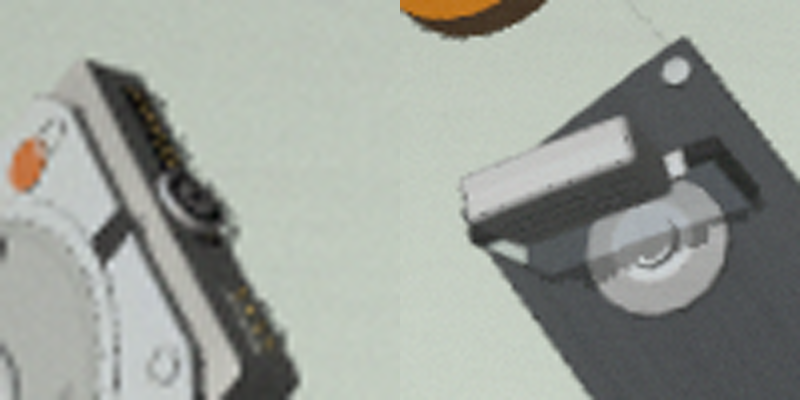

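Request:
{"method": "carry_out", "body": {
  "claw": [9.1,9.1,9.1,9.1,9.1,9.1,9.1,9.1,9.1,9.1,9.1,9.1],
  "delta_pos": [
    [1.35,1.85,0],
    [0,0,1],
    [0,0,1],
    [0,0,1],
    [0,0,1],
    [0,0,1],
    [0,0,0],
    [0,0,0],
    [0,0,0],
    [0,0,0],
    [0,0,0],
    [0,0,0]
  ],
  "angular": [
    [0,0,-0.08],
    [0,0,-0.14],
    [0,0,-0.14],
    [0,0,-0.14],
    [0,0,-0.14],
    [0,0,-0.14],
    [0,0,-0.14],
    [0,0,-0.14],
    [0,0,-0.14],
    [0,0,-0.083],
    [0,0,0],
    [0,0,0]
  ]
}}

```text
clock: 11.3
position: [0.6015, 0.0166, 0.2006]
ee_rot: [-1.534, -2.741, 0.001]
force: [0.0, -0.3, 0.8]
width: 0.994
gripper_force: 0.0
```

```bash
python3 -c "
from h import *
np.set_printoptions(precision=4,suppress=True)
go([.601,.0158,.077],1,121.6)
p=shot('wrist','w6.png');r=place('mirror_grip',p);print([(atz(p,a,.092),c) for a,c in r])
r=arm.trace('mirror_grip',p)
c=proj(p,[.601,.0158,.1]).astype(int);x,y=c-50;print(x,y)
pickle.dump((p['T'],p['mtx']),open('w6.pkl','wb'))
cv2.imwrite('pics/c6.png',cv2.resize(p['frame'][y:y+100,x:x+100,::-1],(500,500),interpolation=cv2.INTER_CUBIC))
print(arm.observe()['joints'])
"
```

```text
pos [0.6015 0.0166 0.2006] yaw x deg 121.53 z [-0. -0. -1.] delta tool cm [-0.05 -0.08 12.36] per row [-0.045 -0.08  12.362]
rot tool [-0.     0.    -0.001]
[(array([0.6025, 0.0182, 0.092 ]), 0.95)]
268 154
[ 0.2994  0.4938 -0.609   1.6277  0.3067  1.1172  0.1628]
```

View pics/c6.png

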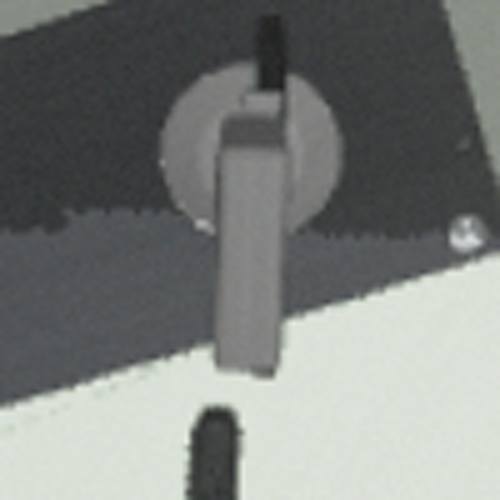

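The fin is vertical in the crop, from (251,148) to (248,368), so it lies along tool x and centred. I'll descend and grip.

Request:
{"method": "carry_out", "body": {
  "claw": [9.1,9.1,9.1,9.1,9.1,9.1,6,3,1,0.8,0.8,0.8,0.8,0.8,0.8],
  "delta_pos": [
    [0,0,1.5],
    [0,0,3],
    [0,0,3],
    [0,0,3],
    [0,0,1.4],
    [0,0,0.4],
    [0,0,0],
    [0,0,0],
    [0,0,0],
    [0,0,0],
    [0,0,0],
    [0,0,0],
    [0,0,0],
    [0,0,0],
    [0,0,0]
  ],
  "angular": [
    [0,0,0],
    [0,0,0],
    [0,0,0],
    [0,0,0],
    [0,0,0],
    [0,0,0],
    [0,0,0],
    [0,0,0],
    [0,0,0],
    [0,0,0],
    [0,0,0],
    [0,0,0],
    [0,0,0],
    [0,0,0],
    [0,0,0]
  ],
  "force": 45
}}

```text
clock: 12.95
position: [0.6017, 0.0174, 0.0777]
ee_rot: [-1.529, -2.744, 0.0]
force: [0.0, 0.3, -0.0]
width: 0.257
gripper_force: 0.0
```

```bash
python3 -c "
from h import *
np.set_printoptions(precision=4,suppress=True)
go([.6013,.0163,.077],1,69.65)
s=arm.observe();print(s['force'],s['ft_torque'],s['width']*9.18,s['gripper_force'])"
```

```text
pos [0.6017 0.0174 0.0777] yaw x deg 121.74 z [-0. -0. -1.] delta tool cm [-0.08 -0.09  0.07] per row [-0.076 -0.092  0.07 ]
rot tool [-0.     0.     0.909]
[ 0.0037  0.2984 -0.0217] [ 0.0384 -0.1319  0.0237] 2.356371279233478 0.0
```

Still closing; wait.

Request:
{"method": "carry_out", "body": {
  "claw": [0.8,0.8,0.8,0.8,0.8],
  "delta_pos": [
    [0,0,0],
    [0,0,0],
    [0,0,0],
    [0,0,0],
    [0,0,0]
  ],
  "angular": [
    [0,0,0],
    [0,0,0],
    [0,0,0],
    [0,0,0],
    [0,0,0]
  ]
}}

```text
clock: 13.45
position: [0.6013, 0.017, 0.0777]
ee_rot: [-1.53, -2.744, 0.001]
force: [-3.0, -2.0, 2.0]
width: 0.125
gripper_force: 45.0
```

```bash
python3 -c "
from h import *
np.set_printoptions(precision=4,suppress=True)
go([.6013,.0163,.077],1,69.65)
s=arm.observe();print(s['force'],s['ft_torque'],s['width']*9.18,s['gripper_force'])"
```

```text
pos [0.6013 0.017  0.0777] yaw x deg 121.72 z [-0.001 -0.001 -1.   ] delta tool cm [-0.06 -0.04  0.07] per row [-0.059 -0.041  0.066]
rot tool [-0.001  0.001  0.909]
[-2.9688 -2.0428  2.0405] [-0.4887  0.4978 -0.0028] 1.1459613135333397 44.99842822551727
```

Request:
{"method": "carry_out", "body": {
  "claw": [0.8,0.8,0.8,0.8,0.8,0.8,0.8,0.8,0.8,0.8,0.8,0.8,0.8],
  "delta_pos": [
    [0,0,0],
    [0,0,0],
    [0,0,0],
    [0,0,0],
    [0,0,0],
    [0,0,0],
    [0,0,0],
    [0,0,0],
    [0,0,0],
    [0,0,0],
    [0,0,0],
    [0,0,0],
    [0,0,0]
  ],
  "angular": [
    [0,0,0.05],
    [0,0,0.1],
    [0,0,0.1],
    [0,0,0.1],
    [0,0,0.1],
    [0,0,0.1],
    [0,0,0.1],
    [0,0,0.1],
    [0,0,0.1],
    [0,0,0.059],
    [0,0,0],
    [0,0,0],
    [0,0,0]
  ]
}}

```text
clock: 14.75
position: [0.602, 0.0171, 0.0777]
ee_rot: [2.577, 1.796, 0.0]
force: [0.9, -4.0, -1.3]
width: 0.128
gripper_force: 45.0
```

```bash
python3 -c "
from h import *
np.set_printoptions(precision=4,suppress=True)
go([.6013,.0163,.077],1,69.65)
s=arm.observe();print(s['force'],s['ft_torque'],s['width']*9.18,s['gripper_force'],s['clock'])
p=survey('w7',['target','mirror_grip','sight','drive'],'w7.png')
o=pickle.load(open('w7.pkl','rb'))[2]
c=o['target'][0] if 'target' in o else proj(p,[.6025,.2452,.011])
if 'target' in o: print(atz(p,c,.011))
print('pred',proj(p,[.6025,.2452,.011]))
x,y=[max(0,int(v)-40) for v in c];print(x,y)
f=p['frame'][:,:,::-1];A=cv2.resize(f[y:y+80,x:x+80],(400,400),interpolation=cv2.INTER_CUBIC)
q=shot('top','top7.png');print(place('target',q)[:1],place('sight',q)[:1])
g=q['frame'][150:290,180:320,::-1];B=cv2.resize(g,(400,400),interpolation=cv2.INTER_CUBIC)
for X in([.6025,.2452,.011],[.601,.016,.092],[.6008,.0162,.03]): print(proj(q,X))
cv2.imwrite('pics/c7.png',np.hstack([A,B]))
"
```

```text
pos [0.602  0.0171 0.0777] yaw x deg 69.73 z [ 0. -0. -1.] delta tool cm [-0.1  -0.04  0.07] per row [-0.096 -0.038  0.067]
rot tool [0.001 0.    0.001]
[ 0.8753 -3.9504 -1.3358] [-0.718  -0.3262  0.1299] 1.1722937876336221 45.01074492931366 14.75
target none
mirror_grip [322.3 263.9] 0.75
sight none
drive none
clock 15.0
pred [219.6466 -48.3299]
179 0
[(array([204.608, 217.72 ]), 0.73)] []
[226.6936 186.0749]
[341.1283 171.6746]
[339.807  179.3448]
```

View pics/c7.png

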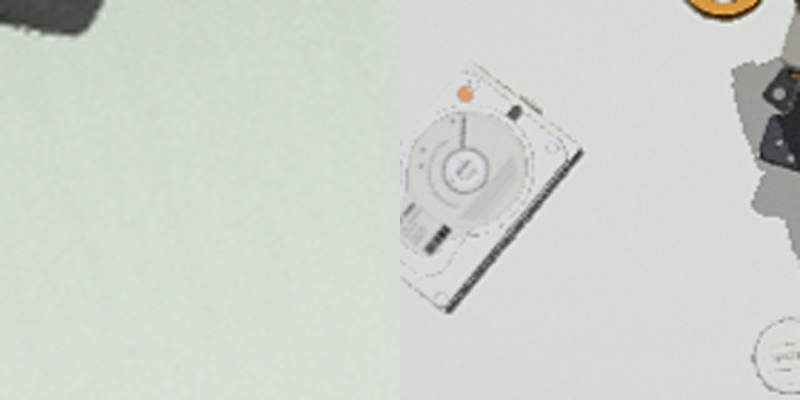

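The top-view crop shows the drive and its target tab at full-frame (226,186), matching my predicted (226.7,186.1). The drive has not moved. A numeric check follows that the fin hasn't twisted in the pads.

```bash
python3 -c "
from h import *
np.set_printoptions(precision=4,suppress=True)
T,K,o=pickle.load(open('w7.pkl','rb'));p=dict(T=T,mtx=K,_fe=True)
g=cv2.cvtColor(cv2.imread('pics/w7.png'),cv2.COLOR_BGR2GRAY)
print('fin end',proj(p,[.602+.02*np.cos(1.217),.0165+.02*np.sin(1.217),.106]),'plate end',proj(p,[.602+.033*np.cos(1.217),.0165+.033*np.sin(1.217),.072]))
L=cv2.createLineSegmentDetector().detect(g)[0][:,0]
for l in L:
    a,b=l[:2],l[2:]
    if 285<min(a[0],b[0]) and max(a[0],b[0])<355 and min(a[1],b[1])>150 and max(a[1],b[1])<275 and np.hypot(*(a-b))>9:
        r=[]
        for z in(.106,.072):
            A,B=atz(p,a,z),atz(p,b,z);d=B-A;r.append(np.degrees(np.arctan2(d[1],d[0]))%180)
        print(l.round(1),np.array(r).round(2))
"
```

```text
fin end [320.1763 234.3334] plate end [319.8051 189.4551]
[342.  151.4 352.2 154.6] [142.41 142.41]
[327.6 184.3 329.2 233.2] [72.1 72.1]
[306.9 264.1 328.1 264.1] [160. 160.]
[305.  236.9 305.5 264.4] [69.75 69.75]
[329.7 264.4 329.7 236.9] [70.7 70.7]
[317.1 208.1 318.5 178.1] [67.19 67.19]
[326.8 208.6 315.6 209.6] [164.98 164.98]
[345.5 224.2 340.9 200.6] [81.56 81.56]
[292.3 204.3 289.9 224.4] [61.96 61.96]
[333.2 236.9 336.  264.3] [76.25 76.25]
[309.3 190.6 292.3 203.6] [17.61 17.61]
[339.6 201.6 330.9 192.9] [114.76 114.76]
[341.5 262.  345.1 235.6] [64.24 64.24]
[339.1 234.8 344.2 222.3] [49.79 49.79]
[299.2 264.4 301.8 236.9] [63.85 63.85]
[291.2 224.7 296.6 234.5] [95.94 95.94]
[290.1 235.5 293.7 262. ] [75.27 75.27]
[304.8 233.2 307.2 214.3] [62.12 62.12]
[307.5 213.8 315.4 206.7] [22.8 22.8]
[309.3 217.3 324.4 216.8] [161.63 161.63]
[324.4 238.1 308.1 238. ] [159.3 159.3]
```

Request:
{"method": "carry_out", "body": {
  "claw": [0.8,0.8,0.8,0.8,0.8],
  "delta_pos": [
    [0,0,0],
    [0,0,0],
    [0,0,0],
    [0,0,0],
    [0,0,0]
  ],
  "angular": [
    [0,0,0.002],
    [0,0,0],
    [0,0,0],
    [0,0,0],
    [0,0,0]
  ],
  "force": 60
}}

```text
clock: 15.65
position: [0.602, 0.0171, 0.0777]
ee_rot: [2.58, 1.791, 0.0]
force: [2.5, -2.7, -3.5]
width: 0.128
gripper_force: 60.0
```

```bash
python3 -c "
from h import *
go([.602,.0171,.077],1,69.7)
s=arm.observe();print(s['force'],s['ft_torque'],s['width']*9.18,s['gripper_force'],abs(s['dq']).max())
print(arm.sign_off())"
```

```text
pos [0.602  0.0171 0.0777] yaw x deg 69.54 z [ 0.001 -0.    -1.   ] delta tool cm [-0.    0.    0.07] per row [-0.004  0.003  0.07 ]
rot tool [ 0.001  0.    -0.003]
[ 2.52994    -2.71492582 -3.45867124] [-0.9686621  -0.66650688  0.1807791 ] 1.1721568327264607 60.01051604747772 0.0016421131499401245
the job is handed in; nothing more can be done
None
```

Job handed in at about 15.7 s: a close-up showed the collar lug over the locked bar, and the gripper is holding the mirror at the angle worked out to centre the target (69.5° held, 69.7° computed), though I couldn't see the reflection itself to confirm the centring.

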